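# Make up two polishing-shop kits from loose stock

### The job

Make up two kits from the loose parts on the bench. Tray kit: lay the long link flat in the rectangular tray, lengthwise, and stand the brass bush upright on the tray floor beside it, wide flange down. Spindle kit: put the felt wheel over the spindle down onto its foot, then the steel collar over the spindle flat on top of the wheel; leave the short link, the abrasive bar and the jar where they are.

Things in the scene. Friction and masses are not known exactly. Their poses are not given: they have to be found in the camera images.
- long_link: Flat plain-steel link bar with rounded ends and a small dark hole mark at each end: 110 long (x), 22 wide (y), 8 thick. Loose. Origin at the centre of its underside. The longer of the two links; goes in the tray. About 140 g.
- short_link: Flat plain-steel link bar like the long one but only 66 long (x), 22 wide (y), 8 thick. Loose. Origin at the centre of its underside. Not part of either kit; stays where it lies.
- felt_wheel: Cream felt polishing wheel lying flat: a thick ring 60 outer diameter, 28 bore, 20 high (rigid). Loose. Origin on its axis at the underside, z up along the axis. About 50 g.
- collar: Plain-steel collar lying flat: ring 46 outer diameter, 26 bore, 14 high. Loose. Origin on its axis at the underside, z up along the axis. About 120 g.
- bush: Brass stepped bush standing upright: flange 40 diameter and 8 high at the bottom, then a shank 24 diameter up to 38 total height. Loose. Origin on its axis at the underside of the flange, z up along the axis. About 150 g.
- tray: Grey open rectangular tray, fixed to the bench: 120 (x) by 170 (y, its length) outside, 14 high, walls and floor 4 thick (inside 112 by 162). Origin at the centre of its underside; inner floor 4 above it.
- spindle: Upright steel spindle, fixed to the bench: dark round foot 84 diameter and 12 high, post 10 diameter rising from the middle of the foot to 62 above the bench, its tip tapered over the last 8. Origin on its axis at the underside of the foot, z up.
- compound_bar: Bystander: reddish-brown bar of abrasive compound, 100 by 38 by 32 high, loose. Origin at the centre of its underside.
- jar: Bystander: small amber jar with a white cap, 48 diameter, 55 high, loose. Origin at the centre of its underside.

How it is judged:
By the outcome, as a careful person would: the job done as asked, in the order asked, and still so for the second after the job is handed in, with the robot touching nothing.
It also fails if it takes over 96 s, if anything falls off the work surface, if the arm or the gripper's body presses on something with over 40 N, if the wrist force passes 120 N, or if a joint passes its speed limit or range.

### The arm

A 6-joint arm with a two-finger parallel gripper is mounted at the origin on the work surface. World frame = base frame: x ahead of the robot, y to its left, z up, the work surface at z = 0. Lengths are in m, angles in rad, forces in N, time in s.
With the tool pointing down it reaches from about 0.25 to 0.8 m from the base axis. Payload 8.5 kg.
Tool frame: the origin (TCP) lies on the centre line of the jaws, within the pads' length; the fingertips stand 14 mm ahead of it and the grasp point (between the pads) lies 5 mm behind it (arm.nose_length is the distance from the TCP to the fingertips, in m); z points along the fingers, y is the line along which they close (so a half turn about z gives the same grasp; the last joint's range is limited). The gripper opens to 85 mm and grips with 20 to 120 N. Pads are 22 mm wide; open, the fingers measure 114 mm over their backs; the gripper's body (76 mm by 85 mm) begins 54 mm behind the grasp point. The pads swing forward as they close: fully open they stand 13 mm farther back than shut.
Start: joints at [1.176, 0.238, -0.013, 1.319, 0, 1.571], TCP at [0.202, 0.485, 0.245] pointing down, gripper open.
Joint ranges: [-2.66, 2.66], [-1.03, 1.9], [-1.14, 1.46], [-1.82, 2.27], [-1.45, 1.34], [-3.14, 3.14]. Speed limits (rad/s): [2.22, 2.22, 2.79, 3.14, 3.14, 3.14].

### API

Orientations are given as a rotation vector (axis times angle).
In Python, from rig import arm, imaging, workorder gives the robot as it stands (arm), with the cameras (imaging) and the job (workorder).
- The arm moves only by the tool creep_tool, called after "Call:" as name(argument=value, ...) on one line, values as JSON. Schema: {"type":"object","properties":{"motion":{"type":"array","items":{"type":"array","prefixItems":[{"type":"array","items":{"type":"number"},"minItems":3,"maxItems":3},{"type":"number"}],"minItems":2,"maxItems":2},"minItems":1,"maxItems":5},"jaw":{"type":"number"},"only":{"type":"string"},"quiet":{"type":"boolean"},"lines":{"type":"string"}},"required":["motion"],"additionalProperties":false}. motion is a list of rows, 1 to 5 of them, each written [[dx, dy, dz], turn]: dx, dy, dz in m, then a turn about the tool's z in rad; each row is the pose to reach, as a shift and turn from the pose commanded when the call began, along the tool's axes at that moment; what a row does not reach only later rows make up. A row lasts 1/8 s, in which the tool goes at most 0.0625 m and 0.188 rad, less where a joint would pass 70% of its speed; a pose out of reach is approached as far as the arm can. jaw is the opening from 0.0 (shut) to 1.0 (fully open), set as the call begins (left out keeps the last). The fingers move at their own pace and stop on an object; the grip force is fixed at half the most. Time passes only in rows, so rows that do not move let the fingers close. The tool returns the time, the measured TCP pose, the force, the opening and the grip force at its end. only (a regular expression) keeps the lines of the reply that match it, lines (a string "A,B") keeps lines A to B, and quiet returns only ok. Input that does not fit is refused with a message, and nothing moves.
- arm.sense(): the state, without advancing time (a new reading comes with each control period).
- imaging.camera(name): name is "scene" or "top" or "wrist"; returns a dict with "image" (400x640x3 uint8, red, green, blue), "K" (3x3 intrinsics, pixels), "pose" (4x4, takes a point from camera to world coordinates). Camera axes: x right, y down, z forward; pixel columns grow to the right and rows downward; lengths in m; the calibration is good to about 2 mm. The wrist camera is an equidistant fisheye: a pixel r from the principal point sees the ray r / f radians off the axis. A picture is of the moment at which its call begins. There is no depth.
- workorder.hand_in(): hands the job in; it is judged then, once.
The state is a dict: "time": time; "joint_pos": joint angles; "qvel": joint speeds; "tau": joint torques, N m; "ee_pos": TCP position; "tcp_rot": TCP orientation; "wrist_force": force on the tool from outside, world axes, zero at the start; "ft_torque": the same for the moment, N m; "gripper_width": opening from 0.0 (shut) to 1.0 (fully open); "finger_force": force on a finger pad.
Only numpy, scipy, OpenCV 4.12 (cv2) and the standard library are available. Lean on these libraries where they do the work, as an engineer would, in place of code of your own. Each camera call takes 0.05 s, during which the arm holds its last target. There are 200 camera calls.

## Working session

There is one attempt and no reset: what is moved stays moved. The work goes in short steps, Python scripts to look and compute and a tool call to move; the robot and the scene stay as the last step left them, time stands still between calls to the robot, and variables do not carry over. Pictures are saved under pics/ and viewed, at most 14 in all, crops included, and the job is handed in when it is done.

```bash
ls; mkdir -p pics; python3 - <<'E'
from rig import arm, imaging, workorder
import cv2,numpy as np
for n in("scene","top"):
    c=imaging.camera(n);cv2.imwrite(f"pics/{n}0.png",c["image"][:,:,::-1]);np.savez(f"pics/{n}0.npz",**c);print(n,c["K"].tolist(),np.round(c["pose"],3).tolist())
s=arm.sense();print(s["time"],s["ee_pos"],s["tcp_rot"],arm.nose_length)
E
```

```text
pics
rig.py
scene [[371.21773318730004, 0.0, 325.49157339477324], [0.0, 371.21773318730004, 203.88789068632667], [0.0, 0.0, 1.0]] [[-0.297, 0.733, -0.612, 1.193], [0.955, 0.224, -0.196, 0.185], [-0.007, -0.642, -0.767, 0.842], [0.0, 0.0, 0.0, 1.0]]
top [[385.27403656463406, 0.0, 322.8716240429235], [0.0, 385.27403656463406, 195.7106155120008], [0.0, 0.0, 1.0]] [[-0.012, -0.989, 0.147, 0.408], [-1.0, 0.014, 0.013, -0.001], [-0.015, -0.147, -0.989, 0.95], [0.0, 0.0, 0.0, 1.0]]
0.1 [0.20178194 0.48428647 0.24475135] [-6.16111439e-01 -3.08028977e+00  1.94989879e-03] 0.014
```

View pics/scene0.png

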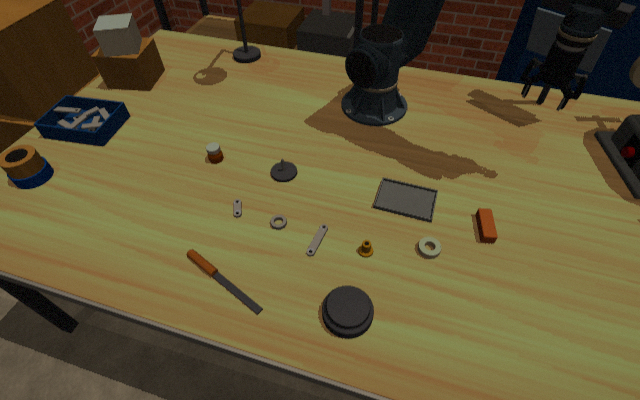

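View pics/top0.png

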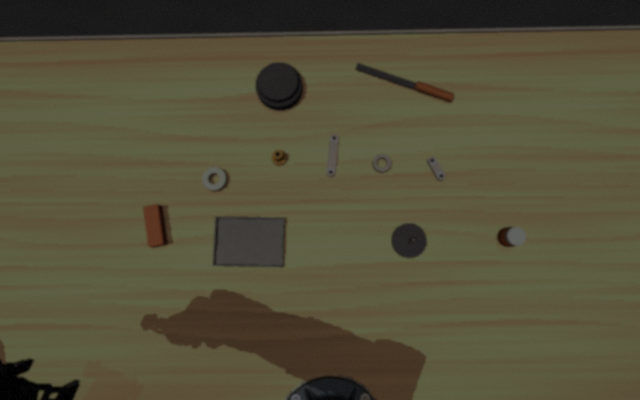

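The scene view shows the spindle (284,170), tray (405,200), collar (278,222), long link (317,240), bush (366,249), wheel (429,247), short link (237,208), bar (486,225) and jar (214,153). In the top view the wheel is at (215,179), bush (280,157), long link (333,156), collar (382,163), tray (250,241), spindle (409,240).

```bash
cat > h.py <<'E'
import numpy as np,cv2
from scipy.spatial.transform import Rotation as R
def ray(c,p):
    K=c["K"];d=np.array([(p[0]-K[0,2])/K[0,0],(p[1]-K[1,2])/K[1,1],1.])
    if c.get("fish"):
        r=np.hypot(d[0],d[1]);d=np.array([*(d[:2]/max(r,1e-9)*np.sin(r)),np.cos(r)])
    return c["pose"][:3,3],c["pose"][:3,:3]@d
def onz(c,p,z):
    o,d=ray(c,p);return o+d*(z-o[2])/d[2]
def tri(c1,p1,c2,p2):
    o1,d1=ray(c1,p1);o2,d2=ray(c2,p2)
    t=np.linalg.lstsq(np.c_[d1,-d2],o2-o1,rcond=None)[0]
    a,b=o1+d1*t[0],o2+d2*t[1];return (a+b)/2,np.linalg.norm(a-b)
def blob(c,x0,y0,w,h=None,thr=22):
    """contour of what differs in colour from the border of the box centred x0,y0"""
    h=h or w;x,y=int(x0-w),int(y0-h);I=c["image"][max(y,0):y+2*h,max(x,0):x+2*w]
    L=cv2.cvtColor(np.ascontiguousarray(I),cv2.COLOR_RGB2LAB).astype(float)
    B=np.vstack([L[0],L[-1],L[:,0],L[:,-1]]);D=np.linalg.norm((L-np.median(B,0)),axis=2)
    m=(D>thr).astype(np.uint8)
    cs=cv2.findContours(m,cv2.RETR_EXTERNAL,cv2.CHAIN_APPROX_NONE)[0]
    k=max(cs,key=cv2.contourArea);return k[:,0,:]+[max(x,0),max(y,0)]
def intool(s,v): # world vector in tool axes
    return R.from_rotvec(s["tcp_rot"]).inv().apply(v)
E
python3 - <<'E'
from h import *
T=dict(np.load("pics/top0.npz"));S=dict(np.load("pics/scene0.npz"))
for n,t,s,w,ws in[("wheel",(215,179),(429,247),22,18),("bush",(280,157),(366,249),16,15),("long",(333,156),(317,240),28,24),("collar",(382,163),(278,222),18,15),("tray",(250,241),(405,200),46,42),("spindle",(409,240),(284,172),28,22)]:
    o=[]
    for c,p,ww in((T,t,w),(S,s,ws)):
        k=blob(c,*p,ww);r=cv2.minAreaRect(k.astype(np.float32));o.append(r)
    P,e=tri(T,o[0][0],S,o[1][0])
    bx=[np.round(onz(T,q,.008)[:2],3).tolist() for q in cv2.boxPoints(o[0])]
    print(n,[np.round(q[0],1).tolist()+np.round(q[1],1).tolist() for q in o],P.round(4),round(e,4),bx)
E
```

```text
wheel [[222.9, 182.4, 10.5, 24.1], [425.8, 251.7, 26.1, 13.0]] [ 0.5901  0.2725 -0.0201] 0.0102 [[0.564, 0.284], [0.619, 0.259], [0.607, 0.235], [0.552, 0.26]]
bush [[280.5, 158.0, 14.0, 15.0], [365.8, 249.2, 15.6, 16.3]] [0.6458 0.1186 0.0051] 0.0048 [[0.664, 0.135], [0.663, 0.097], [0.627, 0.097], [0.628, 0.135]]
long [[330.9, 173.1, 6.3, 3.5], [316.6, 240.3, 8.7, 35.8]] [ 0.6192 -0.0183 -0.0496] 0.0162 [[0.611, -0.003], [0.614, -0.012], [0.599, -0.016], [0.596, -0.008]]
collar [[380.6, 168.3, 18.4, 7.8], [277.5, 222.0, 14.0, 17.0]] [ 0.6198 -0.1399 -0.0082] 0.0074 [[0.61, -0.11], [0.629, -0.114], [0.62, -0.159], [0.601, -0.154]]
tray [[249.4, 241.2, 72.5, 50.4], [405.0, 199.0, 62.3, 33.9]] [0.4388 0.1916 0.0051] 0.0001 [[0.381, 0.279], [0.503, 0.28], [0.497, 0.102], [0.376, 0.104]]
spindle [[408.5, 240.0, 34.0, 35.0], [283.3, 171.3, 23.3, 25.5]] [ 0.4369 -0.1962  0.0062] 0.0009 [[0.478, -0.155], [0.477, -0.24], [0.396, -0.236], [0.397, -0.152]]
```

```bash
python3 - <<'E'
from h import *
from rig import arm, imaging, workorder
T=dict(np.load("pics/top0.npz"))
for n,p,z in[("lA",(334,137),.008),("lB",(331,175),.008),("wheel",(215,179),.02),("bush",(280,157),.02),("collar",(382,163),.014)]:
    print(n,onz(T,p,z).round(3))
s=arm.sense();print(intool(s,np.array([.62,-.02,.245])-s["ee_pos"]).round(3)); print(R.from_rotvec(s["tcp_rot"]).as_matrix().round(3).tolist())
E
```

Call:
creep_tool(motion=[[[-0.055,-0.028,0],-0.1],[[-0.11,-0.056,0],-0.2],[[-0.165,-0.084,0],-0.31],[[-0.22,-0.112,0],-0.31],[[-0.275,-0.14,0],-0.31]])

```text
time: 0.72
ee_pos: [0.4028, 0.2479, 0.2452]
tcp_rot: [-0.133, -3.139, 0.0]
wrist_force: [0.8, 1.4, -0.4]
gripper_width: 1.004
finger_force: 0.0
```

```bash
python3 - <<'E'
from h import *
from rig import arm, imaging, workorder
s=arm.sense();print(s["ee_pos"],intool(s,np.array([.62,-.01,.245])-s["ee_pos"]).round(3))
E
```

```text
[0.40280667 0.24788195 0.24518577] [-0.238 -0.239  0.   ]
```

```bash
cat > snap.py <<'E'
import sys,numpy as np,cv2
from rig import arm, imaging, workorder
n=sys.argv[1];c=imaging.camera("wrist");c["fish"]=1;np.savez(f"pics/{n}.npz",**c);cv2.imwrite(f"pics/{n}.png",c["image"][:,:,::-1])
print(c["pose"].round(3).tolist(),c["K"][0].round(1),c["K"][1].round(1))
E
python3 snap.py w1
```

```text
[[0.084, 0.95, 0.302, 0.325], [0.996, -0.08, -0.026, 0.255], [-0.0, 0.303, -0.953, 0.374], [0.0, 0.0, 0.0, 1.0]] [309.7   0.  322.1] [  0.  309.7 197.1]
```

Call:
creep_tool(motion=[[[-0.04,-0.04,0],0],[[-0.08,-0.08,0],0],[[-0.12,-0.12,0],0],[[-0.16,-0.16,0],0],[[-0.2,-0.2,0],0]])

```text
time: 1.4
ee_pos: [0.5851, 0.0318, 0.245]
tcp_rot: [-0.133, -3.138, 0.0]
wrist_force: [0.3, 1.3, 1.0]
gripper_width: 1.003
finger_force: 0.0
```

Call:
creep_tool(motion=[[[-0.038,-0.039,0],0],[[-0.038,-0.039,0],0]])

```text
time: 1.65
ee_pos: [0.6203, -0.0116, 0.2438]
tcp_rot: [-0.139, -3.137, 0.001]
wrist_force: [0.2, 0.4, -0.9]
gripper_width: 0.998
finger_force: 0.0
```

```bash
python3 snap.py w2
```

```text
[[0.088, 0.95, 0.301, 0.543], [0.996, -0.084, -0.028, -0.004], [-0.001, 0.302, -0.953, 0.373], [0.0, 0.0, 0.0, 1.0]] [309.7   0.  322.1] [  0.  309.7 197.1]
```

View pics/w1.png

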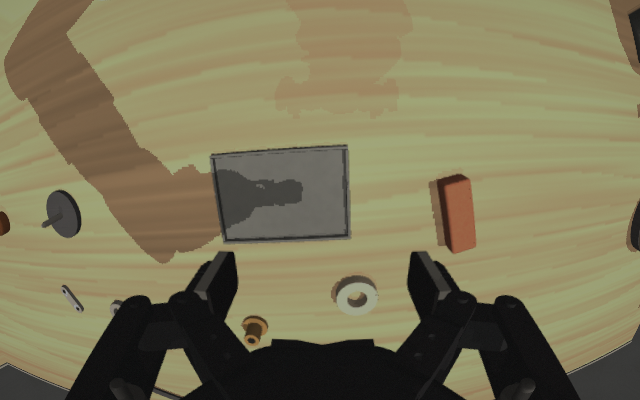

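View pics/w2.png

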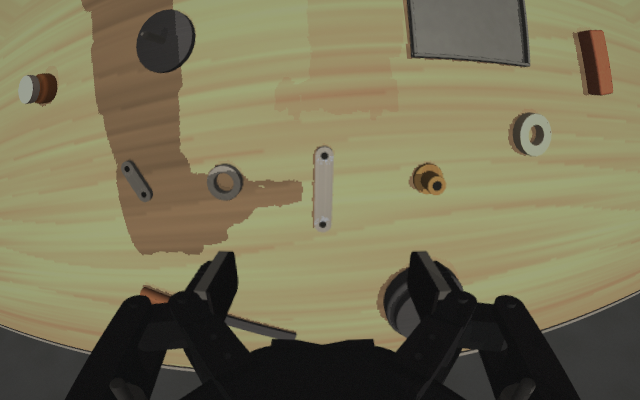

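w1 shows the tray (corners 211,155 / 347,146 / 350,238 / 225,241) and the wheel at (356,295). w2 shows the link's holes at (324,156) and (322,224), collar (225,182), bush (428,179), wheel (532,134).

```bash
cat > m1.py <<'E'
from h import *
ld=lambda n:dict(np.load(f"pics/{n}.npz"))
T,S,A,B=ld("top0"),ld("scene0"),ld("w1"),ld("w2")
def dark(c,x,y,w=6):
    g=cv2.cvtColor(c["image"],cv2.COLOR_RGB2GRAY)[y-w:y+w+1,x-w:x+w+1].astype(float)
    m=np.clip(np.median(g)*.7-g,0,None);Y,X=np.mgrid[y-w:y+w+1,x-w:x+w+1];return (X*m).sum()/m.sum(),(Y*m).sum()/m.sum()
h=[dark(B,324,156),dark(B,322,224)];P=[onz(B,q,.008) for q in h];print("holes",np.round(h,1),np.round(P,4),"c",np.mean(P,0).round(4),"len",np.linalg.norm(P[0]-P[1]).round(4))
h2=[dark(T,331,175,3),dark(T,334,137,3)];h3=[dark(S,324,228,3),dark(S,310,252,3)]
print(np.round(h2,1),np.round(h3,1))
for i in 0,1: print("tri TB",tri(T,h2[i],B,h[i]),"SB",tri(S,h3[i],B,h[i]))
k=blob(A,285,193,85,65,30);q=cv2.approxPolyDP(k.reshape(-1,1,2),8,True)[:,0]
print("tray",q.tolist())
for p in [(211,155),(347,146),(350,238),(225,241)]: print(onz(A,p,.014).round(4))
for n,p,w in(("collar",(225,182),24),("bush",(428,179),24),("wheel",(532,134),26)):
    r=cv2.fitEllipse(blob(B,*p,w));print(n,np.round(r[0],1),np.round(r[1],1),onz(B,r[0],.01).round(4))
E
python3 m1.py
```

```text
holes [[324.1 155.4]
 [322.3 224.2]] [[ 0.6064 -0.0077  0.008 ]
 [ 0.6942 -0.0176  0.008 ]] c [ 0.6503 -0.0126  0.008 ] len 0.0884
[[330.4 172. ]
 [333.7 137.5]] [[323.9 226.8]
 [310.  252. ]]
tri TB (array([ 0.60100895, -0.00801681,  0.03924358]), np.float64(0.0012582836814893584)) SB (array([ 0.60693475, -0.00789767,  0.00515468]), np.float64(0.00033217063075467084))
tri TB (array([ 0.7031952 , -0.01863859, -0.0137183 ]), np.float64(0.00048797856575103583)) SB (array([ 0.69610161, -0.01813566,  0.00374622]), np.float64(0.0007937629484090117))
tray [[347, 145], [212, 153], [211, 171], [200, 174], [200, 247], [220, 232], [224, 243], [349, 238]]
[0.3739 0.1138 0.014 ]
[0.3793 0.2797 0.014 ]
[0.4975 0.2764 0.014 ]
[0.4898 0.1109 0.014 ]
collar [225.6 175.2] [45.7 46.2] [ 0.6184 -0.1317  0.01  ]
bush [427.3 178.8] [31.1 35.7] [0.6451 0.1191 0.01  ]
wheel [526.  133.3] [34.7 40.7] [0.5911 0.2703 0.01  ]
```

```bash
cat > go.py <<'E'
import sys
from h import *
from rig import arm, imaging, workorder
s=arm.sense();t=np.array([float(v) for v in sys.argv[1:4]])
y=R.from_rotvec(s["tcp_rot"]).as_matrix()[:,1];a=np.degrees(np.arctan2(y[1],y[0]))
print("t",s["time"],"pos",s["ee_pos"].round(4),"yaw_y",a.round(1),"q6",s["joint_pos"][5].round(2),"shift",intool(s,t-s["ee_pos"]).round(4),"turn",(-np.radians((float(sys.argv[4])-a+90)%180-90)).round(3) if len(sys.argv)>4 else "")
E
python3 go.py .650 -.013 .016 83.6
```

```text
t 1.7 pos [ 0.6192 -0.0101  0.244 ] yaw_y 85.0 q6 0.07 shift [-3.14e-02 -2.00e-04  2.28e-01] turn 0.024
```

Call:
creep_tool(motion=[[[-0.031,0,0.02],0.024],[[-0.031,0,0.07],0.024],[[-0.031,0,0.13],0.024],[[-0.031,0,0.19],0.024],[[-0.031,0,0.19],0.024]], jaw=0.5)

```text
time: 2.33
ee_pos: [0.6454, -0.0101, 0.0514]
tcp_rot: [-0.168, -3.128, 0.0]
wrist_force: [0.6, -0.2, 1.0]
gripper_width: 0.498
finger_force: 0.0
```

```bash
python3 snap.py w3; python3 go.py .650 -.013 .016 83.6;python3 - <<'E'
import cv2;i=cv2.imread("pics/w3.png");cv2.imwrite("pics/w3c.png",i[150:400,150:500])
E
```

```text
[[0.107, 0.95, 0.292, 0.569], [0.994, -0.102, -0.033, -0.001], [-0.001, 0.294, -0.956, 0.181], [0.0, 0.0, 0.0, 1.0]] [309.7   0.  322.1] [  0.  309.7 197.1]
t 2.375 pos [ 0.648  -0.0104  0.0547] yaw_y 83.8 q6 0.09 shift [-0.0024 -0.0024  0.0387] turn 0.004
```

View pics/w3c.png

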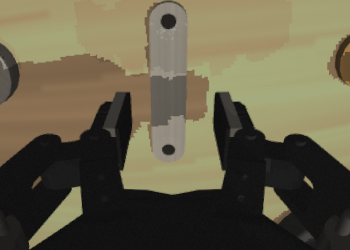

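The crop shows the link between the two pads (holes at 168,20 and 168,150 in the crop), aligned. Descend and grip.

Call:
creep_tool(motion=[[[-0.002,-0.002,0.02],0],[[-0.002,-0.002,0.038],0],[[-0.002,-0.002,0.038],0]])

```text
time: 2.75
ee_pos: [0.6523, -0.0132, 0.0195]
tcp_rot: [0.17, 3.135, 0.0]
wrist_force: [1.3, 0.2, -0.0]
gripper_width: 0.497
finger_force: 0.0
```

Call:
creep_tool(motion=[[[0,0,0],0],[[0,0,0],0],[[0,0,0],0],[[0,0,0],0]], jaw=0.0)

```text
time: 3.25
ee_pos: [0.6529, -0.0134, 0.0202]
tcp_rot: [0.17, 3.133, 0.0]
wrist_force: [-1.9, 0.4, 8.9]
gripper_width: 0.217
finger_force: 58.4
```

```bash
python3 go.py .411 .195 .1 178
```

```text
t 3.25 pos [ 0.6529 -0.0134  0.0202] yaw_y 83.8 q6 0.09 shift [ 0.2628  0.181  -0.0807] turn 1.497
```

Call:
creep_tool(motion=[[[0,0,-0.03],0],[[0,0,-0.07],0],[[0,0,-0.1],0],[[0,0,-0.1],0]])

```text
time: 3.75
ee_pos: [0.6534, -0.0135, 0.1212]
tcp_rot: [0.17, 3.131, 0.0]
wrist_force: [0.3, 0.2, -1.9]
gripper_width: 0.214
finger_force: 58.7
```

```bash
python3 snap.py w4;  python3 go.py .411 .195 .1 178;python3 - <<'E'
import cv2;i=cv2.imread("pics/w4.png");cv2.imwrite("pics/w4c.png",i[150:400,150:500])
E
```

```text
[[0.109, 0.945, 0.307, 0.575], [0.994, -0.103, -0.033, -0.004], [0.0, 0.309, -0.951, 0.25], [0.0, 0.0, 0.0, 1.0]] [309.7   0.  322.1] [  0.  309.7 197.1]
t 3.8 pos [ 0.6523 -0.0135  0.1192] yaw_y 83.8 q6 0.09 shift [0.2626 0.1811 0.0183] turn 1.497
```

View pics/w4c.png

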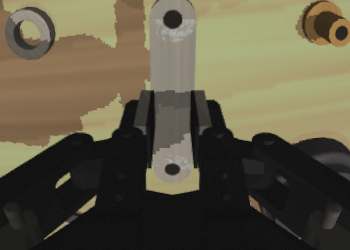

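The link is held level between the pads (holes 172,19 and 172,169 in the crop).

```bash
python3 - <<'E'
from h import *
B=dict(np.load("pics/w4.npz"))
for z in(.09,.1,.105,.11):
    P=[onz(B,q,z) for q in((323,169.5),(322,319))];print(z,np.mean(P,0).round(4),np.linalg.norm(P[0]-P[1]).round(4))
E
```

```text
0.09 [ 0.6614 -0.0136  0.09  ] 0.1002
0.1 [ 0.656 -0.013  0.1  ] 0.094
0.105 [ 0.6533 -0.0127  0.105 ] 0.0908
0.11 [ 0.6506 -0.0124  0.11  ] 0.0877
```

Call:
creep_tool(motion=[[[0.03,0.02,0],0.18],[[0.08,0.055,0],0.36],[[0.13,0.09,0],0.54],[[0.18,0.125,0],0.72],[[0.23,0.158,0],0.9]])

```text
time: 4.42
ee_pos: [0.4392, 0.1682, 0.1164]
tcp_rot: [-1.518, -2.749, 0.002]
wrist_force: [0.8, 0.5, -0.9]
gripper_width: 0.215
finger_force: 58.9
```

```bash
python3 go.py .411 .195 .1 178
```

```text
t 4.425 pos [0.4392 0.1682 0.1164] yaw_y 32.2 q6 1.37 shift [ 0.0377 -0.0096  0.0165] turn 0.597
```

Call:
creep_tool(motion=[[[0.02,-0.005,0],0.18],[[0.038,-0.01,0],0.36],[[0.038,-0.01,0],0.54],[[0.038,-0.01,0],0.597],[[0.038,-0.01,0],0.597]])

```text
time: 5.05
ee_pos: [0.412, 0.1938, 0.1166]
tcp_rot: [-2.253, -2.189, 0.002]
wrist_force: [0.2, 1.4, -1.2]
gripper_width: 0.212
finger_force: 58.9
```

```bash
python3 snap.py w5;python3 go.py .411 .195 .022 178
```

```text
[[1.0, -0.027, -0.01, 0.414], [-0.029, -0.952, -0.304, 0.272], [-0.001, 0.304, -0.953, 0.246], [0.0, 0.0, 0.0, 1.0]] [309.7   0.  322.1] [  0.  309.7 197.1]
t 5.1 pos [0.4121 0.1938 0.1167] yaw_y -1.6 q6 2.04 shift [ 0.0012 -0.001   0.0947] turn 0.007
```

View pics/w5.png

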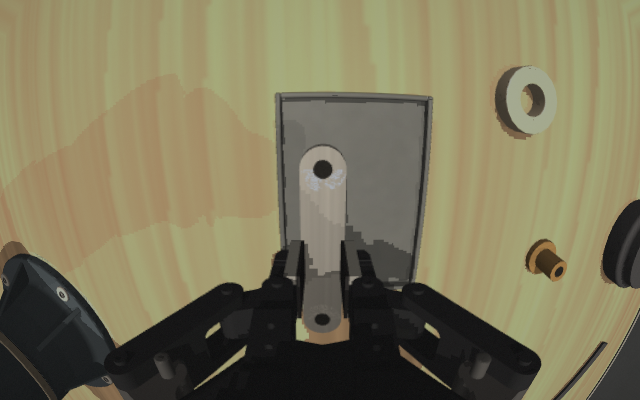

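w5 shows the held link (holes 323,169 and 322,319) above the tray; tray far corners at (276,94) and (433,97), with the right side running to about (413,285).

```bash
python3 - <<'E'
from h import *
A=dict(np.load("pics/w1.npz"));B=dict(np.load("pics/w5.npz"))
for p,q in(((347,146),(276,93.5)),((350,239),(433,97))): print(tri(A,p,B,q), onz(B,q,.014).round(4))
print(onz(B,(413,285),.014).round(4),onz(B,(278,180),.014).round(4),onz(B,(427,180),.014).round(4))
print("link",onz(B,(323,169),.1075).round(4),onz(B,(322,319),.1075).round(4))
E
```

```text
(array([0.37955421, 0.27973556, 0.01217428]), np.float64(0.00011134623967327781)) [0.3798 0.2796 0.014 ]
(array([0.49875284, 0.27629211, 0.01431273]), np.float64(6.609082909394305e-05)) [0.4989 0.2763 0.014 ]
[0.4928 0.111  0.014 ] [0.3777 0.2132 0.014 ] [0.4962 0.2103 0.014 ]
link [0.4134 0.2415 0.1075] [0.4105 0.1552 0.1075]
```

Call:
creep_tool(motion=[[[0,0,0.04],0],[[0,0,0.075],0],[[0,0,0.088],0],[[0,0,0.093],0],[[0,0,0.093],0]])

```text
time: 5.72
ee_pos: [0.4131, 0.1942, 0.0249]
tcp_rot: [2.253, 2.189, 0.001]
wrist_force: [-0.6, 0.1, -1.6]
gripper_width: 0.214
finger_force: 59.0
```

Call:
creep_tool(motion=[[[0,0,0.001],0],[[0,0,0.001],0]])

```text
time: 5.98
ee_pos: [0.4134, 0.1944, 0.0242]
tcp_rot: [2.253, 2.188, 0.003]
wrist_force: [-0.3, 0.3, 4.4]
gripper_width: 0.217
finger_force: 60.2
```

```bash
python3 go.py .411 .195 .022 178
```

```text
t 5.975 pos [0.4134 0.1944 0.0242] yaw_y -1.7 q6 2.04 shift [ 0.0005 -0.0025  0.0022] turn 0.006
```

Call:
creep_tool(motion=[[[0,0,0],0],[[0,0,0],0],[[0,0,0],0]], jaw=0.36)

```text
time: 6.35
ee_pos: [0.4126, 0.194, 0.0233]
tcp_rot: [-2.254, -2.189, 0.0]
wrist_force: [0.7, 0.6, 0.6]
gripper_width: 0.36
finger_force: 0.0
```

Call:
creep_tool(motion=[[[0,0,-0.02],0],[[0,0,-0.06],0],[[0,0,-0.12],0],[[0,0,-0.18],0],[[0,0,-0.18],0]])

```text
time: 6.98
ee_pos: [0.4147, 0.195, 0.2076]
tcp_rot: [2.252, 2.187, 0.011]
wrist_force: [0.2, 1.0, -1.0]
gripper_width: 0.361
finger_force: 0.0
```

```bash
python3 snap.py w6;python3 go.py .645 .118 .2 178
```

```text
[[1.0, -0.03, -0.002, 0.416], [-0.029, -0.953, -0.3, 0.273], [0.007, 0.3, -0.954, 0.337], [0.0, 0.0, 0.0, 1.0]] [309.7   0.  322.1] [  0.  309.7 197.1]
t 7.025 pos [0.4136 0.1945 0.2051] yaw_y -1.7 q6 2.04 shift [-0.0698  0.2335  0.0058] turn 0.006
```

View pics/w6.png

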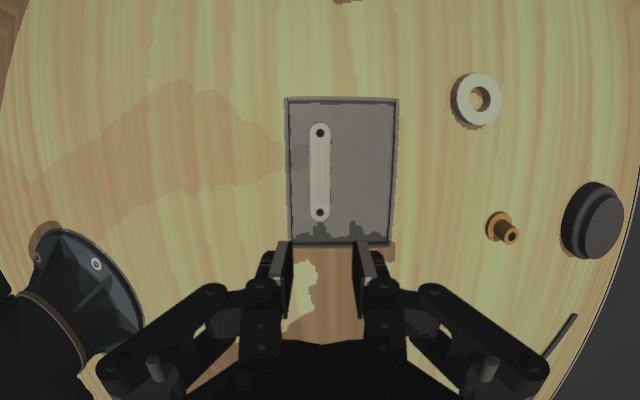

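Link lies lengthwise in the tray (holes 320,133 and 320,212); bush shank top at (511,237).

Call:
creep_tool(motion=[[[-0.015,0.055,0],0],[[-0.03,0.11,0],0],[[-0.05,0.165,0],0],[[-0.062,0.22,0.02],0],[[-0.07,0.233,0.05],0]], jaw=0.7)

```text
time: 7.65
ee_pos: [0.646, 0.1161, 0.1502]
tcp_rot: [-2.255, -2.187, 0.001]
wrist_force: [-0.2, 0.6, 0.2]
gripper_width: 0.7
finger_force: 0.0
```

Call:
creep_tool(motion=[[[0,0,0],0]])

```text
time: 7.78
ee_pos: [0.6418, 0.1161, 0.1485]
tcp_rot: [-2.252, -2.184, 0.011]
wrist_force: [-0.6, -0.6, 0.2]
gripper_width: 0.7
finger_force: 0.0
```

```bash
python3 snap.py w7;python3 go.py .645 .118 .03 178
```

```text
[[0.999, -0.027, -0.017, 0.645], [-0.031, -0.952, -0.305, 0.195], [-0.008, 0.305, -0.952, 0.278], [0.0, 0.0, 0.0, 1.0]] [309.7   0.  322.1] [  0.  309.7 197.1]
t 7.825 pos [0.6419 0.1168 0.1509] yaw_y -1.7 q6 1.78 shift [0.0014 0.0037 0.1208] turn 0.005
```

View pics/w7.png

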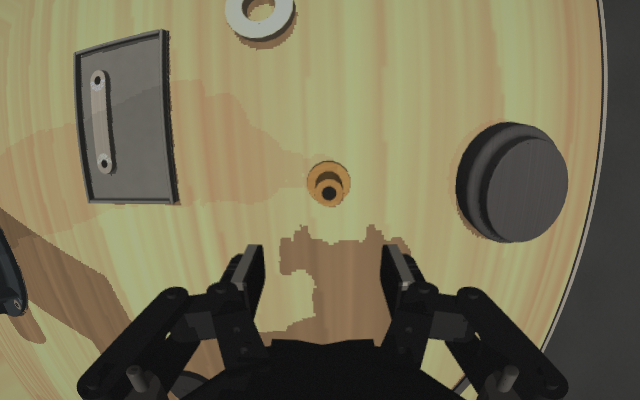

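w7 shows the bush: flange about (329,182), hole in the shank top about (329,193); wheel at top (260,10).

```bash
python3 - <<'E'
from h import *
ld=lambda n:dict(np.load(f"pics/{n}.npz"))
A,B,C=ld("w6"),ld("w7"),ld("w2")
def dark(c,x,y,w=9):
    g=cv2.cvtColor(c["image"],cv2.COLOR_RGB2GRAY)[y-w:y+w+1,x-w:x+w+1];m=(g<g.min()+18).astype(np.uint8)
    n,l,st,ce=cv2.connectedComponentsWithStats(m);i=1+st[1:,4].argmax();return ce[i]+[x-w,y-w]
a,b,c=dark(A,511,237,6),dark(B,329,193,7),dark(C,437,187,6);print(a,b,c)
print(tri(A,a,B,b),tri(C,c,B,b),onz(B,b,.038))
k=blob(B,329,183,30);r=cv2.minEnclosingCircle(k);print(r,onz(B,(329,181),.006))
E
```

```text
[511.575 236.25 ] [328.72794118 192.99264706] [436.64150943 185.45283019]
(array([0.64608248, 0.12139174, 0.03880484]), np.float64(0.00012931851853958617)) (array([0.64609305, 0.12135158, 0.03844859]), np.float64(1.528188123895006e-05)) [0.64610223 0.12121081 0.038     ]
((328.3375549316406, 183.24618530273438), 23.709243774414062) [0.6467897  0.12277157 0.006     ]
```

Call:
creep_tool(motion=[[[0.004,0.004,0.05],0],[[0.0045,0.004,0.09],0],[[0.0045,0.004,0.11],0],[[0.0045,0.004,0.12],0],[[0.0045,0.004,0.12],0]])

```text
time: 8.45
ee_pos: [0.6473, 0.1221, 0.034]
tcp_rot: [2.253, 2.189, 0.0]
wrist_force: [0.1, -0.0, 0.8]
gripper_width: 0.701
finger_force: 0.0
```

```bash
python3 go.py .6461 .1213 .03
```

```text
t 8.45 pos [0.6473 0.1221 0.034 ] yaw_y -1.6 q6 1.79 shift [-0.0009 -0.0012  0.004 ] turn 
```

Call:
creep_tool(motion=[[[0,0,0],0],[[0,0,0],0],[[0,0,0],0],[[0,0,0],0],[[0,0,0],0]], jaw=0.0)

```text
time: 9.07
ee_pos: [0.6482, 0.1218, 0.0348]
tcp_rot: [2.253, 2.188, 0.002]
wrist_force: [-1.4, 1.1, 7.3]
gripper_width: 0.251
finger_force: 58.4
```

```bash
python3 go.py .6461 .1213 .03
```

```text
t 9.075 pos [0.6482 0.1218 0.0348] yaw_y -1.7 q6 1.79 shift [-0.0005 -0.0021  0.0048] turn
```

Call:
creep_tool(motion=[[[0,0,-0.03],0],[[0,0,-0.07],0],[[0,0,-0.08],0],[[0,0,-0.08],0]])

```text
time: 9.57
ee_pos: [0.6479, 0.1216, 0.1137]
tcp_rot: [2.253, 2.188, 0.001]
wrist_force: [-0.3, 0.6, -2.4]
gripper_width: 0.254
finger_force: 58.9
```

```bash
python3 go.py .461 .193 .1
```

```text
t 9.575 pos [0.6479 0.1216 0.1137] yaw_y -1.7 q6 1.79 shift [ 0.0658 -0.1889  0.0135] turn
```

Call:
creep_tool(motion=[[[0.018,-0.05,0],0],[[0.035,-0.1,0],0],[[0.052,-0.15,0],0],[[0.066,-0.189,0],0],[[0.066,-0.189,0],0]])

```text
time: 10.2
ee_pos: [0.4571, 0.1933, 0.112]
tcp_rot: [-2.25, -2.19, 0.006]
wrist_force: [0.7, 0.2, -1.7]
gripper_width: 0.254
finger_force: 59.4
```

Call:
creep_tool(motion=[[[0,0,0.02],0],[[0,0,0.04],0],[[0,0,0.05],0],[[0,0,0.05],0]])

```text
time: 10.7
ee_pos: [0.4604, 0.1927, 0.0623]
tcp_rot: [-2.254, -2.188, 0.003]
wrist_force: [0.1, -0.1, -1.9]
gripper_width: 0.252
finger_force: 59.4
```

```bash
python3 snap.py w8;python3 go.py .461 .193 .0388 -1.6
```

```text
[[1.0, -0.028, -0.011, 0.463], [-0.03, -0.952, -0.304, 0.271], [-0.002, 0.304, -0.953, 0.191], [0.0, 0.0, 0.0, 1.0]] [309.7   0.  322.1] [  0.  309.7 197.1]
t 10.75 pos [0.4607 0.1929 0.063 ] yaw_y -1.7 q6 2.0 shift [0.0001 0.0003 0.0242] turn -0.002
```

View pics/w8.png

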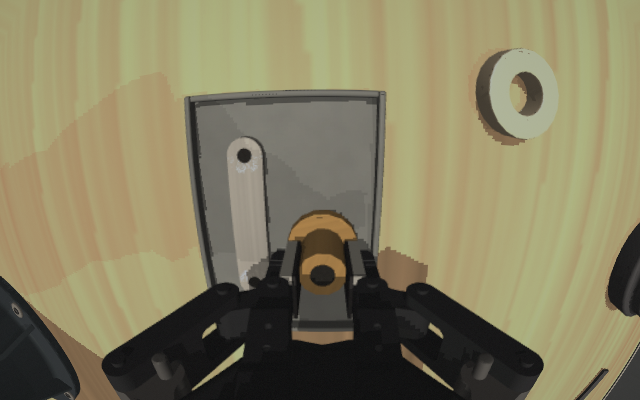

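w8 shows the bush upright in the jaws (hole 321,275) beside the link over the tray floor. Lower and release.

Call:
creep_tool(motion=[[[0,0,0.012],0],[[0,0,0.02],0],[[0,0,0.023],0],[[0,0,0.023],0]])

```text
time: 11.25
ee_pos: [0.4605, 0.1931, 0.0401]
tcp_rot: [-2.254, -2.189, 0.001]
wrist_force: [1.4, -0.7, -1.4]
gripper_width: 0.255
finger_force: 59.4
```

Call:
creep_tool(motion=[[[0,0,0.001],0],[[0,0,0.001],0]])

```text
time: 11.5
ee_pos: [0.4607, 0.1932, 0.0395]
tcp_rot: [2.254, 2.189, 0.0]
wrist_force: [-0.1, -0.0, -1.6]
gripper_width: 0.252
finger_force: 59.4
```

```bash
python3 go.py .461 .193 .0388 -1.6
```

```text
t 11.5 pos [0.4607 0.1932 0.0395] yaw_y -1.7 q6 2.0 shift [-0.0002  0.0003  0.0007] turn -0.001
```

Call:
creep_tool(motion=[[[0,0,0.001],0],[[0,0,0.001],0]])

```text
time: 11.75
ee_pos: [0.4608, 0.1932, 0.0387]
tcp_rot: [2.254, 2.189, 0.001]
wrist_force: [-1.0, -1.0, 4.5]
gripper_width: 0.252
finger_force: 60.0
```

Call:
creep_tool(motion=[[[0,0,0.001],0],[[0,0,0.001],0]])

```text
time: 12.0
ee_pos: [0.4608, 0.1932, 0.0386]
tcp_rot: [2.253, 2.188, 0.002]
wrist_force: [-5.5, -1.7, 18.0]
gripper_width: 0.254
finger_force: 61.5
```

Call:
creep_tool(motion=[[[0,0,-0.0015],0],[[0,0,-0.0015],0]])

```text
time: 12.25
ee_pos: [0.4607, 0.1931, 0.0388]
tcp_rot: [2.254, 2.189, 0.0]
wrist_force: [0.4, -0.2, -1.4]
gripper_width: 0.257
finger_force: 59.6
```

Call:
creep_tool(motion=[[[0,0,0],0],[[0,0,0],0],[[0,0,0],0]], jaw=0.5)

```text
time: 12.62
ee_pos: [0.4606, 0.1931, 0.0387]
tcp_rot: [-2.254, -2.189, 0.0]
wrist_force: [-0.1, 0.3, -0.3]
gripper_width: 0.504
finger_force: 0.0
```

Call:
creep_tool(motion=[[[0,0,-0.02],0],[[0,0,-0.06],0],[[0,0,-0.11],0],[[0,0,-0.16],0],[[0,0,-0.16],0]])

```text
time: 13.25
ee_pos: [0.4625, 0.1939, 0.2026]
tcp_rot: [2.252, 2.187, 0.01]
wrist_force: [0.3, -0.8, -0.8]
gripper_width: 0.501
finger_force: 0.0
```

```bash
python3 go.py .592 .272 .15
```

```text
t 13.25 pos [0.4625 0.1939 0.2026] yaw_y -1.7 q6 2.0 shift [0.0817 0.1268 0.0536] turn
```

```bash
python3 snap.py w9
```

```text
[[1.0, -0.03, -0.003, 0.464], [-0.029, -0.953, -0.301, 0.272], [0.006, 0.301, -0.954, 0.332], [0.0, 0.0, 0.0, 1.0]] [309.7   0.  322.1] [  0.  309.7 197.1]
```

Call:
creep_tool(motion=[[[0.03,0.04,0.01],0],[[0.05,0.08,0.03],0],[[0.08,0.126,0.05],0],[[0.081,0.126,0.05],0]], jaw=1.0)

```text
time: 13.8
ee_pos: [0.5897, 0.2712, 0.1432]
tcp_rot: [-2.252, -2.188, 0.009]
wrist_force: [-0.7, -0.3, 0.2]
gripper_width: 1.001
finger_force: 0.0
```

Call:
creep_tool(motion=[[[0,0,0],0]])

```text
time: 13.92
ee_pos: [0.588, 0.2701, 0.147]
tcp_rot: [-2.253, -2.188, 0.005]
wrist_force: [-0.1, 0.7, -0.2]
gripper_width: 1.0
finger_force: 0.0
```

```bash
python3 snap.py w10;python3 go.py .592 .272 .016;python3 - <<'E'
import cv2,numpy as np
a,b=[cv2.imread(f"pics/w{i}.png")[:330,180:560] for i in(9,10)];cv2.imwrite("pics/w910.png",np.hstack([a,b]))
E
```

```text
[[1.0, -0.027, -0.012, 0.59], [-0.029, -0.952, -0.305, 0.349], [-0.003, 0.305, -0.952, 0.276], [0.0, 0.0, 0.0, 1.0]] [309.7   0.  322.1] [  0.  309.7 197.1]
t 13.975 pos [0.588  0.2699 0.1481] yaw_y -1.7 q6 2.03 shift [0.0023 0.0042 0.1321] turn
```

View pics/w910.png

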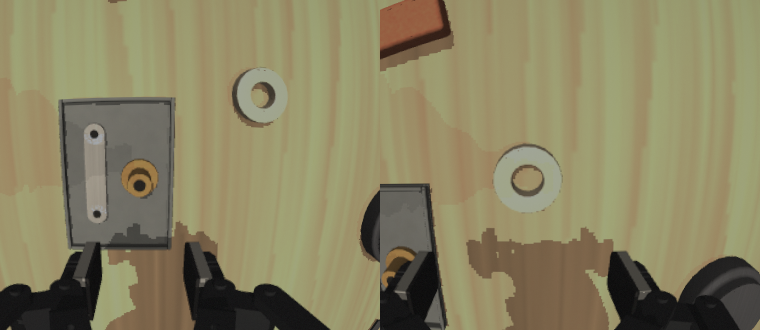

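Left: link and bush stand in the tray. Right (w10): wheel centre about full-image (327,179); in w9 about (442,96).

```bash
cat > ring.py <<'E'
from h import *
ld=lambda n:dict(np.load(f"pics/{n}.npz"))
def ring(c,x,y,w,lo=None):
    """ellipse of the bright top face (outer) and of its bore"""
    I=np.ascontiguousarray(c["image"][y-w:y+w,x-w:x+w]);H=cv2.cvtColor(I,cv2.COLOR_RGB2HSV)
    m=((H[...,1]<60)&(H[...,2]>(lo or 130))).astype(np.uint8)
    cs,hi=cv2.findContours(m,cv2.RETR_CCOMP,cv2.CHAIN_APPROX_NONE)
    o=max((i for i in range(len(cs)) if hi[0][i][3]<0),key=lambda i:cv2.contourArea(cs[i]))
    out=[cs[o]]+[max((cs[i] for i in range(len(cs)) if hi[0][i][3]==o),key=cv2.contourArea)]
    r=[cv2.fitEllipse(cv2.convexHull(k)) for k in out]
    return [(np.array(e[0])+[x-w,y-w],np.array(e[1])) for e in r]
E
python3 - <<'E'
from ring import *
A,B=ld("w9"),ld("w10")
H=cv2.cvtColor(B["image"],cv2.COLOR_RGB2HSV);print(H[179,305],H[179,350],H[155,327],H[120,327],H[205,327])
a,b=ring(A,442,96,40),ring(B,327,179,45);print(a,b)
print(tri(A,a[0][0],B,b[0][0]),onz(B,b[0][0],.02),onz(B,b[0][0]+[b[0][1][0]/2,0],.02)-onz(B,b[0][0]-[b[0][1][0]/2,0],.02))
E
```

```text
[ 36  42 165] [ 35  45 165] [ 38  25 165] [ 26  76 158] [ 38  31 165]
[(array([442.04881287,  94.66776657]), array([50.01651382, 55.3384552 ])), (array([442.7387886 ,  94.65009308]), array([26.09822273, 28.64991379]))] [(array([327.15330887, 179.47977829]), array([66.20327759, 68.22666931])), (array([327.15449524, 180.1275177 ]), array([33.97524643, 35.28826904]))]
(array([0.59195765, 0.28148746, 0.01737186]), np.float64(9.342558038093387e-05)) [0.59191483 0.28220783 0.02      ] [ 0.05670046 -0.00156963  0.        ]
```

Call:
creep_tool(motion=[[[0.012,0.004,0.05],0],[[0.012,0.004,0.09],0],[[0.012,0.004,0.12],0],[[0.012,0.004,0.131],0],[[0.012,0.004,0.131],0]])

```text
time: 14.6
ee_pos: [0.5931, 0.282, 0.0185]
tcp_rot: [2.254, 2.188, 0.0]
wrist_force: [-0.1, 0.4, 0.5]
gripper_width: 1.0
finger_force: 0.0
```

Call:
creep_tool(motion=[[[0,0,0],0]])

```text
time: 14.72
ee_pos: [0.5941, 0.2826, 0.0196]
tcp_rot: [2.253, 2.188, 0.004]
wrist_force: [0.3, -0.5, -0.1]
gripper_width: 1.002
finger_force: 0.0
```

```bash
python3 go.py .592 .282 .016
```

```text
t 14.725 pos [0.5941 0.2826 0.0196] yaw_y -1.7 q6 2.04 shift [-0.0007 -0.0021  0.0036] turn
```

Call:
creep_tool(motion=[[[-0.001,-0.002,0.004],0],[[-0.001,-0.002,0.004],0]])

```text
time: 14.98
ee_pos: [0.5911, 0.2813, 0.0141]
tcp_rot: [2.254, 2.189, 0.0]
wrist_force: [0.8, -0.8, 0.5]
gripper_width: 0.998
finger_force: 0.0
```

Call:
creep_tool(motion=[[[0,0,0],0],[[0,0,0],0],[[0,0,0],0],[[0,0,0],0]], jaw=0.0)

```text
time: 15.48
ee_pos: [0.5914, 0.2815, 0.0148]
tcp_rot: [2.254, 2.189, 0.001]
wrist_force: [-2.7, -0.7, 7.4]
gripper_width: 0.682
finger_force: 63.3
```

```bash
python3 go.py .592 .282 .016
```

```text
t 15.475 pos [0.5914 0.2815 0.0148] yaw_y -1.7 q6 2.04 shift [ 0.0005  0.0006 -0.0012] turn 
```

Call:
creep_tool(motion=[[[0,0,-0.04],0],[[0,0,-0.09],0],[[0,0,-0.13],0],[[0,0,-0.13],0]])

```text
time: 15.98
ee_pos: [0.5931, 0.2822, 0.1476]
tcp_rot: [2.252, 2.187, 0.009]
wrist_force: [1.0, -0.7, -1.0]
gripper_width: 0.68
finger_force: 64.6
```

```bash
python3 snap.py w11; python3 go.py .437 -.196 .13
```

```text
[[1.0, -0.03, -0.003, 0.594], [-0.029, -0.953, -0.301, 0.36], [0.006, 0.301, -0.954, 0.277], [0.0, 0.0, 0.0, 1.0]] [309.7   0.  322.1] [  0.  309.7 197.1]
t 16.025 pos [0.592  0.2817 0.1453] yaw_y -1.7 q6 2.04 shift [-0.4821 -0.141   0.0143] turn
```

```bash
python3 - <<'E'
import cv2
cv2.imwrite("pics/w11c.png",cv2.imread("pics/w11.png")[130:400,150:500])
E
```

```text
(no output)
```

View pics/w11c.png

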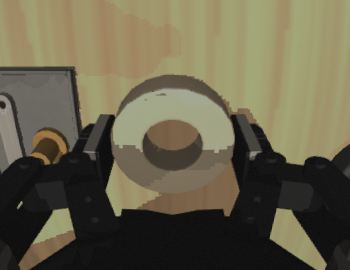

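w11 shows the wheel gripped level (crop bore centre 172,146).

Call:
creep_tool(motion=[[[-0.055,-0.02,0],0],[[-0.11,-0.04,0],0],[[-0.165,-0.06,0],0],[[-0.22,-0.08,0],0],[[-0.275,-0.1,0],0]])

```text
time: 16.65
ee_pos: [0.4815, 0.0079, 0.1425]
tcp_rot: [-2.252, -2.188, 0.003]
wrist_force: [1.0, -1.0, -0.9]
gripper_width: 0.679
finger_force: 64.6
```

Call:
creep_tool(motion=[[[-0.03,-0.02,0],0],[[-0.06,-0.04,0],0],[[-0.06,-0.04,0],0]])

```text
time: 17.02
ee_pos: [0.4393, -0.0507, 0.1427]
tcp_rot: [-2.255, -2.184, 0.003]
wrist_force: [0.2, 0.2, -0.8]
gripper_width: 0.674
finger_force: 64.6
```

```bash
python3 snap.py w12
```

```text
[[0.999, -0.03, -0.012, 0.442], [-0.032, -0.952, -0.303, 0.028], [-0.003, 0.304, -0.953, 0.272], [0.0, 0.0, 0.0, 1.0]] [309.7   0.  322.1] [  0.  309.7 197.1]
```

Call:
creep_tool(motion=[[[-0.04,0,0],0],[[-0.06,0,0],0],[[-0.06,0,0],0]])

```text
time: 17.45
ee_pos: [0.4401, -0.1096, 0.1432]
tcp_rot: [-2.254, -2.187, 0.001]
wrist_force: [-0.3, -0.5, -1.3]
gripper_width: 0.677
finger_force: 64.6
```

```bash
python3 snap.py w13;python3 go.py .437 -.196 .1;python3 - <<'E'
import cv2,numpy as np
a,b=[cv2.imread(f"pics/w{i}.png")[:350,120:520] for i in(12,13)];cv2.imwrite("pics/w1213.png",np.hstack([a,b]))
E
```

```text
[[1.0, -0.029, -0.01, 0.442], [-0.03, -0.952, -0.303, -0.031], [-0.001, 0.303, -0.953, 0.272], [0.0, 0.0, 0.0, 1.0]] [309.7   0.  322.1] [  0.  309.7 197.1]
t 17.5 pos [ 0.44   -0.109   0.1432] yaw_y -1.7 q6 1.36 shift [-0.0871 -0.0004  0.0432] turn
```

View pics/w1213.png

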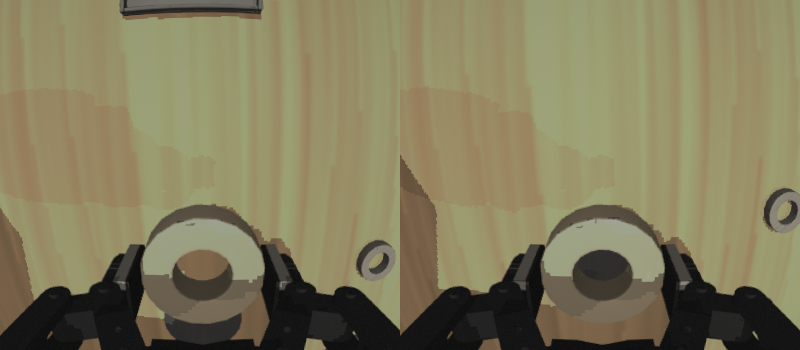

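The picture shows the wheel held, collar at right (375,260 left half), spindle hidden beneath the wheel; I must look from beyond it.

Call:
creep_tool(motion=[[[-0.05,0,0],0],[[-0.1,0,0],0],[[-0.15,0,0],0],[[-0.15,0,0],0]])

```text
time: 18.0
ee_pos: [0.4359, -0.261, 0.1433]
tcp_rot: [2.256, 2.186, -0.0]
wrist_force: [-1.2, 0.6, -0.0]
gripper_width: 0.678
finger_force: 64.6
```

```bash
python3 snap.py w14
```

```text
[[1.0, -0.03, -0.01, 0.438], [-0.032, -0.952, -0.304, -0.183], [0.0, 0.304, -0.953, 0.272], [0.0, 0.0, 0.0, 1.0]] [309.7   0.  322.1] [  0.  309.7 197.1]
```

Call:
creep_tool(motion=[[[-0.04,0,0],0],[[-0.06,0,0],0],[[-0.06,0,0],0]])

```text
time: 18.42
ee_pos: [0.4339, -0.319, 0.1435]
tcp_rot: [-2.254, -2.188, -0.0]
wrist_force: [-0.8, 0.6, -0.8]
gripper_width: 0.679
finger_force: 64.6
```

```bash
python3 snap.py w15;python3 go.py .437 -.196 .1;cat > foot.py <<'E'
from ring import *
def foot(c,g):
    K=c["K"];d=c["pose"][:3,:3].T@(np.array([*g])-c["pose"][:3,3]);r=np.hypot(d[0],d[1]);th=np.arctan2(r,d[2]);p=K[[0,1],2]+d[:2]/r*th*K[0,0]
    V=cv2.cvtColor(c["image"],cv2.COLOR_RGB2HSV)[...,2];x,y=p.astype(int)
    W=cv2.cvtColor(c["image"],cv2.COLOR_RGB2HSV)[...,1]
    m=((V<120)&(W<70)).astype(np.uint8);m[:,:max(x-75,0)]=0;m[:,x+75:]=0;m[:max(y-75,0)]=0;m[y+75:]=0
    cs=cv2.findContours(m,cv2.RETR_EXTERNAL,cv2.CHAIN_APPROX_NONE)[0];k=max(cs,key=cv2.contourArea)
    e=cv2.fitEllipse(cv2.convexHull(k));return np.array(e[0]),e[1],p,cv2.boundingRect(k),cv2.contourArea(k)
E
python3 - <<'E'
from foot import *
A,B=ld("w14"),ld("w15")
a,b=foot(A,(.437,-.196,.012)),foot(B,(.437,-.196,.012));print(a,b)
print(tri(A,a[0],B,b[0]),onz(A,a[0],.012),onz(B,b[0],.012))
E
```

```text
[[1.0, -0.028, -0.009, 0.436], [-0.03, -0.953, -0.303, -0.241], [-0.0, 0.303, -0.953, 0.273], [0.0, 0.0, 0.0, 1.0]] [309.7   0.  322.1] [  0.  309.7 197.1]
t 18.475 pos [ 0.4337 -0.3183  0.1436] yaw_y -1.7 q6 0.97 shift [ 0.1223 -0.0002  0.0437] turn 
(array([318.20666504, 115.79129028]), (97.51944732666016, 99.16864776611328), array([321.28022075, 117.36299509]), (269, 67, 100, 98), 7452.0) (array([318.72711182,  49.33124924]), (94.92500305175781, 100.28913116455078), array([321.91426112,  49.03307146]), (269, 2, 101, 96), 7337.0)
(array([ 0.43435653, -0.19492561,  0.00468757]), np.float64(5.415048099490198e-05)) [ 0.43448573 -0.19459162  0.012     ] [ 0.43437351 -0.19617555  0.012     ]
```

```bash
python3 - <<'E'
from foot import *
for n in("w14","w15"):
    c=ld(n);e=foot(c,(.4345,-.1953,.012));V=cv2.cvtColor(c["image"],cv2.COLOR_RGB2GRAY).astype(int)
    x,y=e[0].astype(int);M=np.zeros(V.shape,np.uint8);cv2.circle(M,(x,y),40,1,-1);md=np.median(V[M>0])
    for d in(12,25):
        m=(((V-md)>d)&(M>0)).astype(np.uint8);k,l,st,ce=cv2.connectedComponentsWithStats(m)
        print(n,md,d,[(st[i].tolist(),ce[i].round(1).tolist()) for i in range(1,k) if st[i,4]>8])
    K=c["K"]
    for z in(.012,.054,.062):
        q=c["pose"][:3,:3].T@(np.array([.4345,-.1953,z])-c["pose"][:3,3]);r=np.hypot(q[0],q[1]);print("pred",z,(K[[0,1],2]+q[:2]/r*np.arctan2(r,q[2])*K[0,0]).round(1))
E
```

```text
w14 82.0 12 [([314, 117, 7, 6, 38], [317.0, 119.5])]
w14 82.0 25 [([314, 117, 7, 6, 30], [317.0, 119.5])]
pred 0.012 [318.3 116.6]
pred 0.054 [317.5 119.5]
pred 0.062 [317.3 120.2]
w15 82.0 12 [([315, 32, 7, 7, 34], [317.9, 35.0])]
w15 82.0 25 [([315, 33, 7, 6, 30], [318.0, 35.2])]
pred 0.012 [318.8  48.3]
pred 0.054 [318.2  38.3]
pred 0.062 [318.  36.]
```

Call:
creep_tool(motion=[[[0.04,0,0],0],[[0.08,0,0],0],[[0.123,0,0],0],[[0.123,0,0],0],[[0.123,0,0],0]])

```text
time: 19.1
ee_pos: [0.4374, -0.1956, 0.1441]
tcp_rot: [2.252, 2.19, 0.0]
wrist_force: [-0.3, 0.1, -0.8]
gripper_width: 0.677
finger_force: 64.6
```

```bash
python3 go.py .4345 -.1953 .0268
```

```text
t 19.1 pos [ 0.4374 -0.1956  0.1441] yaw_y -1.6 q6 1.18 shift [ 0.0002 -0.0029  0.1173] turn
```

Call:
creep_tool(motion=[[[0,-0.003,0.04],0],[[0,-0.003,0.08],0],[[0,-0.003,0.1],0],[[0,-0.003,0.11],0],[[0,-0.003,0.112],0]])

```text
time: 19.73
ee_pos: [0.4342, -0.1966, 0.0317]
tcp_rot: [-2.254, -2.188, 0.0]
wrist_force: [0.4, -0.1, -0.5]
gripper_width: 0.684
finger_force: 64.6
```

Call:
creep_tool(motion=[[[0,0,0.002],0],[[0,0,0.002],0]])

```text
time: 19.98
ee_pos: [0.4346, -0.1965, 0.0304]
tcp_rot: [2.253, 2.188, 0.0]
wrist_force: [0.5, -0.5, -0.7]
gripper_width: 0.681
finger_force: 64.6
```

```bash
python3 go.py .4345 -.1953 .0268
```

```text
t 19.975 pos [ 0.4346 -0.1965  0.0304] yaw_y -1.7 q6 1.18 shift [ 0.0012 -0.0002  0.0036] turn
```

Call:
creep_tool(motion=[[[0.001,0,0.002],0],[[0.001,0,0.002],0]])

```text
time: 20.23
ee_pos: [0.4343, -0.1952, 0.028]
tcp_rot: [2.253, 2.189, -0.0]
wrist_force: [-0.3, 0.7, -0.3]
gripper_width: 0.675
finger_force: 64.6
```

Call:
creep_tool(motion=[[[0,0,0.0015],0],[[0,0,0.0015],0]])

```text
time: 20.48
ee_pos: [0.4344, -0.1953, 0.0267]
tcp_rot: [2.253, 2.189, 0.0]
wrist_force: [-0.9, 1.1, 6.1]
gripper_width: 0.676
finger_force: 65.2
```

```bash
python3 go.py .4345 -.1953 .0268
```

```text
t 20.475 pos [ 0.4344 -0.1953  0.0267] yaw_y -1.7 q6 1.18 shift [-0.      0.0001 -0.0001] turn
```

Call:
creep_tool(motion=[[[0,0,0],0],[[0,0,0],0],[[0,0,0],0]], jaw=0.95)

```text
time: 20.85
ee_pos: [0.4342, -0.1953, 0.0263]
tcp_rot: [-2.254, -2.189, 0.0]
wrist_force: [-0.1, -0.3, 0.0]
gripper_width: 0.948
finger_force: 0.0
```

Call:
creep_tool(motion=[[[0,0,-0.02],0],[[0,0,-0.06],0],[[0,0,-0.1],0],[[0,0,-0.13],0],[[0,0,-0.13],0]])

```text
time: 21.48
ee_pos: [0.4355, -0.1958, 0.1584]
tcp_rot: [2.251, 2.186, 0.002]
wrist_force: [-0.2, -0.0, -1.2]
gripper_width: 0.95
finger_force: 0.0
```

```bash
python3 go.py .622 -.14 .15
```

```text
t 21.475 pos [ 0.4355 -0.1958  0.1584] yaw_y -1.7 q6 1.18 shift [0.0613 0.1848 0.009 ] turn
```

Call:
creep_tool(motion=[[[0.01,0.05,0],0],[[0.03,0.1,0],0],[[0.06,0.125,0],0],[[0.06,0.125,0],0]], jaw=0.8)

```text
time: 21.98
ee_pos: [0.562, -0.1371, 0.1545]
tcp_rot: [-2.249, -2.191, 0.001]
wrist_force: [-0.8, -1.3, 0.3]
gripper_width: 0.798
finger_force: 0.0
```

```bash
python3 snap.py w16
```

```text
[[1.0, -0.025, -0.01, 0.564], [-0.026, -0.953, -0.303, -0.059], [-0.002, 0.303, -0.953, 0.284], [0.0, 0.0, 0.0, 1.0]] [309.7   0.  322.1] [  0.  309.7 197.1]
```

Call:
creep_tool(motion=[[[0,0.05,0],0],[[0,0.06,0],0],[[0,0.06,0],0]])

```text
time: 22.4
ee_pos: [0.6202, -0.1412, 0.1555]
tcp_rot: [-2.253, -2.187, 0.002]
wrist_force: [0.3, -0.0, -0.7]
gripper_width: 0.803
finger_force: 0.0
```

```bash
python3 snap.py w17;python3 go.py .622 -.135 .016;cat > col.py <<'E'
from foot import *
def px(c,g):
    K=c["K"];q=c["pose"][:3,:3].T@(np.array(g)-c["pose"][:3,3]);r=np.hypot(q[0],q[1]);return K[[0,1],2]+q[:2]/r*np.arctan2(r,q[2])*K[0,0]
def comps(c,g,w=45,smax=45):
    x,y=px(c,g).astype(int);x0,y0=max(x-w,0),max(y-w,0);H=cv2.cvtColor(c["image"],cv2.COLOR_RGB2HSV)[y0:y+w,x0:x+w]
    m=((H[...,1]<smax)&(H[...,2]>70)).astype(np.uint8);k,l,st,ce=cv2.connectedComponentsWithStats(m)
    i=1+st[1:,4].argmax();n=cv2.convexHull(cv2.findContours((l==i).astype(np.uint8),cv2.RETR_EXTERNAL,cv2.CHAIN_APPROX_NONE)[0][0])
    e=cv2.fitEllipse(n);return np.array(e[0])+[x0,y0],np.round(e[1],1),(x,y),st[i].tolist(),np.median(H[l==i],0)
E
python3 - <<'E'
from col import *
r=[]
for n in("w16","w17"):
    c=ld(n);e=comps(c,(.622,-.135,.014));r.append(e[0]);print(n,e,onz(c,e[0],.014).round(4))
print(tri(ld("w16"),r[0],ld("w17"),r[1]))
E
```

```text
[[1.0, -0.028, -0.011, 0.622], [-0.03, -0.952, -0.303, -0.063], [-0.002, 0.303, -0.953, 0.285], [0.0, 0.0, 0.0, 1.0]] [309.7   0.  322.1] [  0.  309.7 197.1]
t 22.45 pos [ 0.6196 -0.1411  0.1558] yaw_y -1.7 q6 1.38 shift [0.0062 0.0024 0.1398] turn 
w16 (array([392.70304108, 184.64476395]), array([45.6, 48. ]), (np.int64(388), np.int64(185)), [27, 21, 47, 48, 1139], array([ 19.,  34., 142.])) [ 0.6263 -0.1343  0.014 ]
w17 (array([330.10572815, 181.05606461]), array([48.5, 48.8]), (np.int64(324), np.int64(182)), [27, 20, 49, 49, 1231], array([ 19.,  34., 142.])) [ 0.627  -0.1342  0.014 ]
(array([ 0.6270629 , -0.13515543,  0.0106246 ]), np.float64(0.00020205915491724536))
```

Call:
creep_tool(motion=[[[0.007,0.007,0.05],0],[[0.007,0.007,0.09],0],[[0.007,0.007,0.125],0],[[0.007,0.007,0.137],0],[[0.007,0.007,0.137],0]])

```text
time: 23.08
ee_pos: [0.6273, -0.1341, 0.0195]
tcp_rot: [-2.254, -2.188, 0.001]
wrist_force: [0.7, -0.8, -0.0]
gripper_width: 0.8
finger_force: 0.0
```

Call:
creep_tool(motion=[[[0,0,0],0]])

```text
time: 23.2
ee_pos: [0.6289, -0.1342, 0.0211]
tcp_rot: [2.252, 2.187, 0.002]
wrist_force: [0.4, -0.5, 0.5]
gripper_width: 0.801
finger_force: 0.0
```

```bash
python3 go.py .627 -.1345 .016
```

```text
t 23.2 pos [ 0.6289 -0.1342  0.0211] yaw_y -1.7 q6 1.39 shift [-0.0003 -0.0019  0.0051] turn
```

Call:
creep_tool(motion=[[[0,-0.002,0.0035],0],[[0,-0.002,0.0035],0]])

```text
time: 23.45
ee_pos: [0.6261, -0.1339, 0.0162]
tcp_rot: [2.253, 2.188, 0.0]
wrist_force: [-0.4, -0.9, -0.2]
gripper_width: 0.799
finger_force: 0.0
```

Call:
creep_tool(motion=[[[0,0,0],0],[[0,0,0],0],[[0,0,0],0],[[0,0,0],0]], jaw=0.0)

```text
time: 23.95
ee_pos: [0.6263, -0.1339, 0.0168]
tcp_rot: [2.253, 2.188, 0.001]
wrist_force: [-2.5, 0.3, 8.7]
gripper_width: 0.505
finger_force: 59.7
```

```bash
python3 go.py .627 -.1345 .016
```

```text
t 23.95 pos [ 0.6263 -0.1339  0.0168] yaw_y -1.7 q6 1.39 shift [-0.0006  0.0007  0.0008] turn 
```

Call:
creep_tool(motion=[[[0,0,-0.04],0],[[0,0,-0.09],0],[[0,0,-0.12],0],[[0,0,-0.12],0]])

```text
time: 24.45
ee_pos: [0.6276, -0.1341, 0.1385]
tcp_rot: [2.251, 2.186, 0.004]
wrist_force: [-0.9, -0.3, -1.8]
gripper_width: 0.508
finger_force: 61.5
```

```bash
python3 snap.py w18; python3 go.py .4345 -.1953 .137
```

```text
[[1.0, -0.029, -0.005, 0.629], [-0.029, -0.952, -0.304, -0.056], [0.005, 0.304, -0.953, 0.268], [0.0, 0.0, 0.0, 1.0]] [309.7   0.  322.1] [  0.  309.7 197.1]
t 24.5 pos [ 0.6266 -0.1339  0.1365] yaw_y -1.7 q6 1.39 shift [-0.067  -0.1902 -0.0008] turn
```

Call:
creep_tool(motion=[[[-0.018,-0.05,0],0],[[-0.036,-0.1,0],0],[[-0.053,-0.15,0],0],[[-0.067,-0.19,0],0],[[-0.067,-0.19,0],0]])

```text
time: 25.12
ee_pos: [0.4306, -0.1952, 0.1345]
tcp_rot: [-2.254, -2.184, 0.003]
wrist_force: [0.4, 0.3, -1.3]
gripper_width: 0.501
finger_force: 61.6
```

Call:
creep_tool(motion=[[[0,0,0],0],[[0,0,0],0]])

```text
time: 25.38
ee_pos: [0.4349, -0.195, 0.1353]
tcp_rot: [-2.253, -2.189, 0.0]
wrist_force: [0.4, -0.0, -1.1]
gripper_width: 0.505
finger_force: 61.6
```

```bash
python3 go.py .4345 -.1948 .0488
```

```text
t 25.375 pos [ 0.4349 -0.195   0.1353] yaw_y -1.6 q6 1.18 shift [ 0.0002 -0.0004  0.0865] turn
```

Call:
creep_tool(motion=[[[0,0,0.03],0],[[0,0,0.05],0],[[0,0,0.07],0],[[0,0,0.08],0],[[0,0,0.082],0]])

```text
time: 26.0
ee_pos: [0.4344, -0.195, 0.0533]
tcp_rot: [-2.252, -2.189, 0.001]
wrist_force: [-0.6, -0.9, -0.9]
gripper_width: 0.508
finger_force: 61.6
```

Call:
creep_tool(motion=[[[0,0,0.001],0],[[0,0,0.001],0]])

```text
time: 26.25
ee_pos: [0.4347, -0.1954, 0.0534]
tcp_rot: [2.253, 2.188, 0.0]
wrist_force: [-0.1, -0.0, -0.9]
gripper_width: 0.506
finger_force: 61.6
```

Call:
creep_tool(motion=[[[0,0,0.001],0],[[0,0,0.001],0]])

```text
time: 26.5
ee_pos: [0.4343, -0.1953, 0.052]
tcp_rot: [2.254, 2.188, 0.0]
wrist_force: [-0.3, -0.4, -1.5]
gripper_width: 0.505
finger_force: 61.6
```

```bash
python3 go.py .4345 -.1948 .0488
```

```text
t 26.5 pos [ 0.4343 -0.1953  0.052 ] yaw_y -1.7 q6 1.18 shift [0.0005 0.0002 0.0032] turn
```

Call:
creep_tool(motion=[[[0,0,0.002],0],[[0,0,0.002],0]])

```text
time: 26.75
ee_pos: [0.4341, -0.1952, 0.0497]
tcp_rot: [-2.254, -2.189, 0.0]
wrist_force: [0.8, -0.2, -1.1]
gripper_width: 0.504
finger_force: 61.6
```

Call:
creep_tool(motion=[[[0,0,0.001],0],[[0,0,0.001],0]])

```text
time: 27.0
ee_pos: [0.4342, -0.1953, 0.0488]
tcp_rot: [2.254, 2.189, -0.0]
wrist_force: [0.4, 0.7, -0.7]
gripper_width: 0.509
finger_force: 61.7
```

Call:
creep_tool(motion=[[[0,0,0.0005],0],[[0,0,0.0005],0]])

```text
time: 27.25
ee_pos: [0.4343, -0.1953, 0.0488]
tcp_rot: [2.253, 2.188, 0.0]
wrist_force: [-1.8, -0.2, 6.3]
gripper_width: 0.507
finger_force: 62.4
```

Seated at the expected height. Release, retreat past the spindle, and look.

Call:
creep_tool(motion=[[[0,0,0],0],[[0,0,0],0],[[0,0,0],0]], jaw=0.75)

```text
time: 27.62
ee_pos: [0.4343, -0.1953, 0.0483]
tcp_rot: [2.254, 2.189, -0.0]
wrist_force: [0.3, 0.7, -0.0]
gripper_width: 0.747
finger_force: 0.0
```

Call:
creep_tool(motion=[[[0,0,-0.02],0],[[0,0,-0.06],0],[[0,0,-0.11],0],[[0,0,-0.15],0]])

```text
time: 28.12
ee_pos: [0.4344, -0.1953, 0.2002]
tcp_rot: [2.253, 2.188, 0.001]
wrist_force: [0.6, 0.1, -0.4]
gripper_width: 0.751
finger_force: 0.0
```

Call:
creep_tool(motion=[[[-0.04,0,0],0],[[-0.08,0,0],0],[[-0.08,0,0],0]])

```text
time: 28.5
ee_pos: [0.4318, -0.2773, 0.1981]
tcp_rot: [2.256, 2.185, -0.001]
wrist_force: [-0.7, 1.0, 0.2]
gripper_width: 0.749
finger_force: 0.0
```

```bash
python3 snap.py w19;python3 - <<'E'
from col import *
from rig import arm, imaging, workorder
c=ld("w19");S=imaging.camera("scene")["image"];x,y=px(c,(.4345,-.1953,.03)).astype(int);print(x,y)
a=cv2.resize(c["image"][max(y-80,0):max(y-80,0)+150,x-95:x+95],(380,300));b=cv2.resize(S[130:290,200:510],(620,320))
o=np.zeros((600,800,3),np.uint8);o[:300,:380]=a;o[280:,:620]=b;o[:300,:380]=a;cv2.imwrite("pics/fin.png",o[...,::-1])
E
```

```text
[[0.999, -0.03, -0.01, 0.434], [-0.032, -0.952, -0.304, -0.199], [0.0, 0.304, -0.953, 0.327], [0.0, 0.0, 0.0, 1.0]] [309.7   0.  322.1] [  0.  309.7 197.1]
322 97
```

View pics/fin.png

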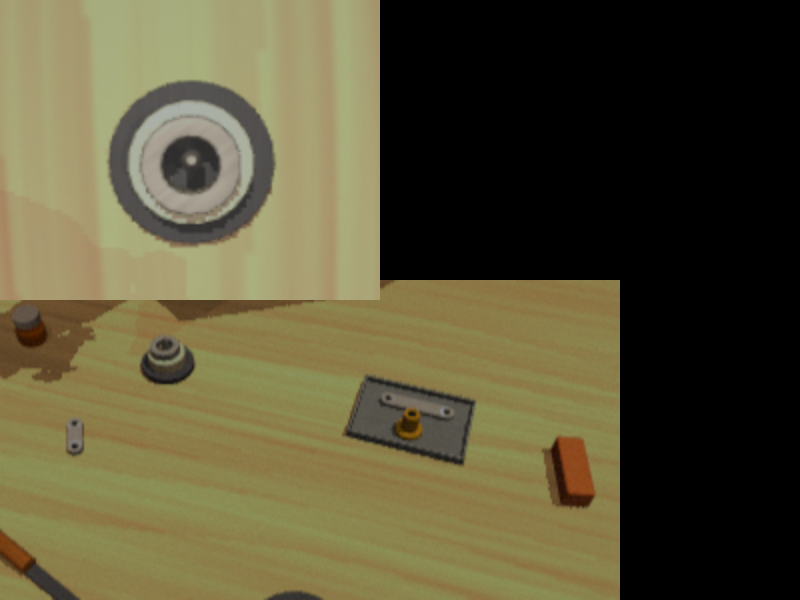

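The picture shows the wheel and collar seated concentrically on the spindle (190,160). The link and bush are in the tray (415,405), and the bystanders look undisturbed.

Call:
creep_tool(motion=[[[0,0,0],0],[[0,0,0],0]])

```text
time: 28.85
ee_pos: [0.432, -0.2745, 0.1984]
tcp_rot: [-2.253, -2.19, 0.0]
wrist_force: [-0.8, -0.2, -0.6]
gripper_width: 0.75
finger_force: 0.0
```

```bash
python3 -c "
from rig import arm, imaging, workorder
print(workorder.hand_in())"
```

```text
the job is handed in; nothing more can be done
None
```

Both kits are made up and the job is handed in at about 29 s: the long link and upright bush are in the tray, the felt wheel with the collar on top is on the spindle, and the short link, abrasive bar and jar were left where they were.

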